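# Rock the pendulum gauge on the sprung stud

## Robot

A 6-joint arm with a two-finger parallel gripper is mounted at the origin on the work surface. World frame = base frame: x ahead of the robot, y to its left, z up, the work surface at z = 0. Lengths are in m, angles in rad, forces in N, time in s.
With the tool pointing down it reaches from about 0.3 to 0.75 m from the base axis. Payload 8.5 kg.
Tool frame: the origin (TCP) lies at the very end of the fingers, on their centre line; the grasp point (between the pads) lies 19 mm behind it (r.tcp_to_grasp is the distance from the TCP to the grasp point, in m); z points along the fingers, y is the line along which they close (so a half turn about z gives the same grasp; the last joint's range is limited). The gripper opens to 88 mm and grips with 3 to 60 N. Pads are 18 mm wide; open, the fingers measure 123 mm over their backs; the gripper's body (75 mm by 187 mm) begins 45 mm behind the grasp point.
Start: joints at [-1.386, 0.381, 1.297, -0, 1.464, -0.215], TCP at [0.214, -0.507, 0.239] pointing down, gripper open.
Joint ranges: [-3.11, 3.11], [-0.89, 2.33], [0.22, 2.48], [-1.42, 4.56], [0.17, 2.85], [-2.88, 2.88]. Speed limits (rad/s): [2.39, 2.39, 3.14, 3.14, 3.14, 3.14].

## Interface

Orientations are given as [roll, pitch, yaw] about the fixed x, y, z axes, in that order (R = Rz(yaw) Ry(pitch) Rx(roll)).
In Python, from cell import r gives the robot as it stands.
- The arm moves only by the tool drive_tool, never from a script. Its argument "steps" is a list of rows, each a list of 3 entries, a list of its own where there are three numbers: the closure in counts, from 0 (fully open) to 255 (shut), then the shift along the tool's x, y, z in cm, then the turn about the tool's z in degrees. A call has 1 to 12 rows; each row shifts and turns the commanded pose from where the row before left it, along the tool's axes as they then stand; what a row does not reach is not made up. A row lasts 1/8 s, in which the tool goes at most 62.5 mm and 10.7 degrees, less where a joint would pass 70% of its speed; a pose out of reach is approached as far as the arm can. A call with a gripper value outside its range is refused whole. The fingers move at their own pace and stop on an object; "newtons" is the grip in N (left out, the last holds). Time passes only in rows, so rows that do not move let the fingers close. It gives the time, the measured TCP pose, the force, the opening and the grip force at its end, in the units of the state.
- r.get_state(): the state, without advancing time (a new reading comes with each control period).
- r.capture(name): name is "scene" or "top" or "wrist"; returns a dict with "color" (480x640x3 uint8, red, green, blue), "mtx" (3x3 intrinsics, pixels), "k1" (the pictures are not rectified: a ray, as slopes to the right and down, at radius r is drawn at 1 + k1 r^2 times it, then the intrinsics apply), "camera_from_world" (4x4, takes a point from world to camera coordinates). Camera axes: x right, y down, z forward; pixel columns grow to the right and rows downward; lengths in m; the calibration is good to about 2 mm. A picture is of the moment at which its call begins. There is no depth.
- r.finish_job(): hands the job in; it is judged then, once.
The state is a dict: "time": time; "q": joint angles; "joint_velocities": joint speeds; "tau": joint torques, N m; "eef_pos": TCP position; "ee_rot": TCP orientation; "wrist_force": force on the tool from outside, world axes, zero at the start; "wrist_torque": the same for the moment, N m; "width": finger opening in m; "gripper_force": force on a finger pad.
Only numpy, scipy, OpenCV 4.12 (cv2) and the standard library are available. Lean on these libraries where they do the work, as an engineer would, in place of code of your own. Each camera call takes 0.05 s, during which the arm holds its last target. There are 200 camera calls.

## Task

Take the cap off the stud on the wooden block, put it into the open drawer of the small chest and slide the drawer fully shut. Then pick up the pendulum angle gauge by its post, stand it upright with the middle of its foot on the bare stud, pressing the sprung stud partly down, and rock the gauge sideways there until its swinging pointer settles on the index tab at the dial's rim. Finish while still holding the gauge like that, the stud partly pressed (not to its stop) and the pointer at rest on the tab; leave the camera, the lens and the film can alone.

Things in the scene. Friction and masses are not known exactly. Their poses are not given: they have to be found in the camera images.
- block: Fixed wooden block, 70 x 70 x 45 mm tall, on the table. Origin: centre of its underside, z up. A steel stud 24 mm in diameter stands upright out of the middle of its top; the stud's end is a dome of 12 mm radius, so nothing sits level on it.
- stud_top (a point): The crown (highest point) of the domed stud: 32 mm above the block's top when not pressed. It goes down with the stud.
- stud (a joint): How far the stud is pressed straight down into the block, m: 0 (up) to 0.014 (stop). A spring returns it: about 1 N to start, then 0.5 N for each mm.
- cap: Black round plastic cap, an upside-down cup 46 mm in diameter and 38 mm tall, 40 to 85 g, closed on top; it starts over the stud with its rim on the block's top (inner diameter 38 mm, inner depth 34 mm; the stud inside is 32 mm tall, so lift it straight up by 35 mm or more). Origin: centre of its rim (underside), z up to the closed top.
- cabinet: Fixed low dark-wood chest, 240 deep (x) x 240 wide (y) x 95 mm tall, with one drawer. Origin: centre of its underside; its front faces its own -x (towards the robot).
- cabinet_drawer0 (a joint): How far the drawer is pulled out, m: 0 is shut, 0.166 fully out; it starts 0.12 to 0.15 open. It slides with about 1 N of friction; pushing along the chest's +x shuts it.
- cabinet_drawer0_handle (a point): Middle of the drawer's brass bar handle (bar along the chest's y, 120 mm long, 35 mm in front of the drawer's front, about 57 mm above the table). Moves with the drawer.
- drawer_in (a point): Centre of the drawer's inner floor, 22 mm above the table; axes as the chest's. Inside, the drawer is 195 mm long (x), 198 mm wide (y) and its walls stand 51 mm above this floor, the front one 60 mm; 61 mm is free above the floor under the chest's top. The inner face of the drawer's front wall lies 97 mm towards -x from this point; when it is open by d only the front d - 6 mm of its inner length is uncovered.
- gauge: Loose pendulum angle gauge, 0.33 kg, 156 mm tall, standing on its foot on the table. Flat metal foot 40 (x) x 72 (y) x 8 mm; round upright dial housing 100 mm in diameter, 24 mm thick, centre 62 mm above the foot's underside; on top a square steel post 22 x 22 mm from 112 to 156 mm above the underside. Origin: centre of the foot's underside; x is the dial's facing direction (white face, roughly away from the robot), y along the foot, z up the post.
- gauge_post (a point): Point to grip: on the post's axis, 136 mm above the gauge's underside, 20 mm below the post's top.
- gauge_foot (a point): Centre of the foot's underside (the gauge's origin).
- pointer (a joint): Angle of the black pointer, rad, about the gauge's x axis. The pointer is a pendulum hung at the dial's centre (38 mm long) and always hangs towards the ground, swinging lightly for about a second after a motion: 0 when the gauge stands upright; it equals minus the gauge's turn about its own x axis, so it grows when the gauge's +y side is tipped down.
- index (a joint): Angle of the steel index tab at the dial's lower rim, rad, measured like the pointer's (the tab is at the pointer's tip when both are equal). It is 0.20 to 0.42, different each time, towards the gauge's +y side, and stays where it is on the dial.
- pointer_tip (a point): Tip of the pointer, 38 mm from the dial's centre.
- index_tip (a point): Inner tip of the index tab, 38 mm from the dial's centre.
- slr: Bystander: loose camera, 130 x 70 x 89 mm tall, origin at the underside.
- lens: Bystander: loose black lens standing upright, 66 mm in diameter, 48 mm tall, origin at the underside.
- filmcan: Bystander: loose small grey film can, 35 mm in diameter, 51 mm tall, origin at the underside.
Things that resemble listed ones, but are neither listed nor needed, are in the scene too. Leave any green, pink or purple look-alike of the gauge alone.

How it is judged:
On the way, in this order (a step that is already met when the one before it is completed fails the run):
1. The cap lies in the drawer, let go (x of cap in the frame of drawer_in between -0.1 and 0.1 m and y of cap in the frame of drawer_in between -0.105 and 0.105 m and z of cap in the frame of drawer_in between -0.005 and 0.042 m and contact force between the fingers and cap below 0.1 N), for 0.1 s.
2. The drawer is shut with the cap in it (all of step 1 and value of joint cabinet_drawer0 below 0.006 m), for 0.2 s.
3. The held gauge stands upright (within 6 degrees) on the stud and presses it partly down (all of step 2 and distance between gauge_foot and stud_top below 0.02 m and value of joint stud between 0.0015 and 0.0115 m and contact force between gauge and block above 0.5 N and contact force between the fingers and gauge above 1 N and angle between gauge's own z axis and vertical below 0.105 rad), for 0.2 s.
At the end, for the whole second after the job is handed in: For the last second: cap in the drawer, shut within 6 mm; gauge held by the fingers, its foot's centre within 20 mm of the stud's crown, pressing the stud down 1.5 to 11.5 mm; pointer at rest (under 0.4 rad/s), its tip within 3 mm (about 4.5 degrees) of the index tab's tip (all of step 2 and distance between gauge_foot and stud_top below 0.02 m and value of joint stud between 0.0015 and 0.0115 m and contact force between gauge and block above 0.5 N and contact force between the fingers and gauge above 1 N and distance between pointer_tip and index_tip below 0.003 m and velocity of joint pointer between -0.4 and 0.4 rad/s); the arm keeps its last pose, push and grip.
It fails at once if The camera is moved by more than 30 mm (distance of slr from where it was at the start of the episode above 0.03 m).
It fails at once if The lens is moved by more than 30 mm (distance of lens from where it was at the start of the episode above 0.03 m).
It fails at once if The film can is moved by more than 30 mm (distance of filmcan from where it was at the start of the episode above 0.03 m).
It fails at once if The gauge is toppled (over 57 degrees) (angle between gauge's own z axis and vertical above 1 rad).
It also fails if it takes over 70 s, if anything falls off the work surface, if the arm or the gripper's body presses on something with over 40 N, if the wrist force passes 120 N, or if a joint passes its speed limit or range.

## Working session

There is one attempt and no reset: what is moved stays moved. The work goes in short steps, Python scripts to look and compute and a tool call to move; the robot and the scene stay as the last step left them, time stands still between calls to the robot, and variables do not carry over. Pictures are saved under pics/ and viewed, at most 10 in all, crops included, and the job is handed in when it is done.

Besides the shell and the picture viewer there is one more tool, called as a command line: name --argument value ..., lists and objects as JSON in quotes. drive_tool: Moves the arm, as the interface text tells. Its arguments: {"type":"object","properties":{"steps":{"type":"array"},"newtons":{"type":"number"}},"required":["steps"]}

```bash
mkdir -p pics; ls; cat > h.py <<'E'
import numpy as np,cv2,pickle
from cell import r
from scipy.spatial.transform import Rotation as R
def cap(n,f):
    c=r.capture(n); cv2.imwrite(f'pics/{f}.png',c['color'][:,:,::-1]); pickle.dump(c,open(f'pics/{f}.pkl','wb')); return c
def load(f): return pickle.load(open(f'pics/{f}.pkl','rb'))
def ray(c,u,v):
    M=c['mtx']; k=c['k1']
    x,y=cv2.undistortPoints(np.array([[[u,v]]],float),M,np.array([k,0,0,0.]))[0,0]
    T=c['camera_from_world']; o=-T[:3,:3].T@T[:3,3]; return o,T[:3,:3].T@np.array([x,y,1])
def at(c,u,v,z):
    o,d=ray(c,u,v); return np.round(o+d*(z-o[2])/d[2],4)
def tri(*cs):
    A=np.zeros((3,3));b=np.zeros(3)
    for c,u,v in cs:
        o,d=ray(c,u,v); d=d/np.linalg.norm(d); P=np.eye(3)-np.outer(d,d); A+=P;b+=P@o
    return np.round(np.linalg.solve(A,b),4)
def proj(c,p):
    T=c['camera_from_world']; q=T[:3,:3]@np.array(p)+T[:3,3]; s=q[:2]/q[2]; s=s*(1+c['k1']*(s@s)); return np.round(c['mtx'][:2,:2]@s+c['mtx'][:2,2],1)
def crop(f,u0,v0,w,h,s,g):
    i=cv2.imread(f'pics/{f}.png')[v0:v0+h,u0:u0+w]; cv2.imwrite(f'pics/{g}.png',cv2.resize(i,None,fx=s,fy=s,interpolation=cv2.INTER_CUBIC))
E
python3 - <<'E'
from h import *
a=cap('scene','s0');b=cap('top','t0')
for c in(a,b): print(c['mtx'],c['k1'],c['camera_from_world'])
print(r.get_state(),r.tcp_to_grasp)
E
```

```text
pics
[[462.51042456   0.         322.94272575]
 [  0.         462.51042456 239.9597787 ]
 [  0.           0.           1.        ]] -0.023481212571210355 [[-0.89461885  0.44680505  0.00472924  0.57705211]
 [ 0.30891075  0.62609689 -0.71594471 -0.06464482]
 [-0.32284867 -0.63903672 -0.69814096  1.10805377]
 [ 0.          0.          0.          1.        ]]
[[476.78608173   0.         324.86214076]
 [  0.         476.78608173 244.82712844]
 [  0.           0.           1.        ]] -0.060429800721391105 [[ 0.0257754  -0.99883929  0.0406902  -0.09519364]
 [-0.99110732 -0.03084892 -0.12943965  0.58830158]
 [ 0.13054466 -0.036992   -0.99075208  0.96642135]
 [ 0.          0.          0.          1.        ]]
{'time': 0.1, 'q': array([-1.38630018e+00,  3.81142511e-01,  1.29816132e+00, -1.27053667e-05,
        1.46361645e+00, -2.15284078e-01]), 'joint_velocities': array([ 0.00106624, -0.00301294, -0.00174288, -0.00034555, -0.00023622,
       -0.00053096]), 'tau': array([ 4.70144005e-03, -4.38649106e+01, -2.24911863e+01,  7.15372595e-02,
        3.42120719e-02, -8.86566136e-05]), 'eef_pos': array([ 0.21402374, -0.50637247,  0.23820004]), 'ee_rot': array([-3.14029298e+00, -2.71274938e-04,  3.99781418e-01]), 'wrist_force': array([-0.41500116, -0.51287169, -0.56918037]), 'wrist_torque': array([ 0.00430388, -0.01948172, -0.00802828]), 'gripper_force': 0.0, 'width': 0.08781227358221984} 0.0187
```

View pics/s0.png

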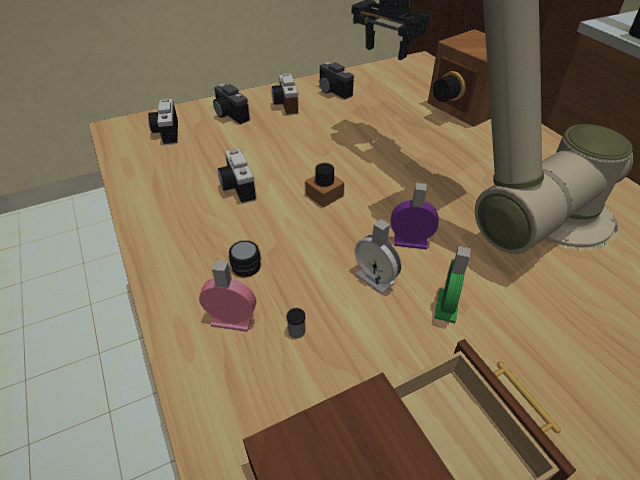

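View pics/t0.png

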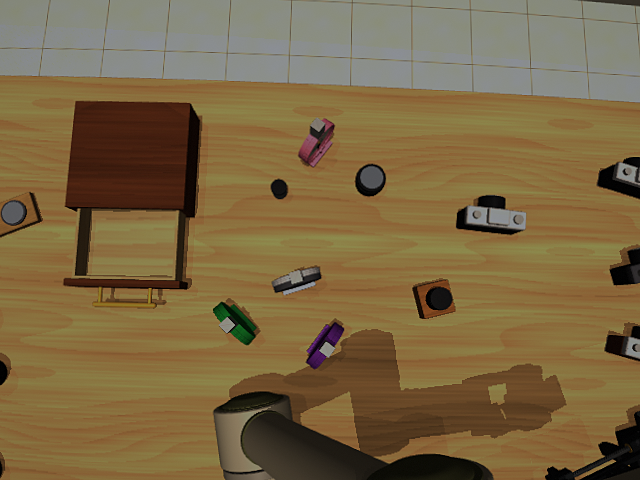

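Scene view: gauge look-alikes are pink (228,298), purple (414,218), green (453,285); the silver one with a white face is at (378,258), so that is the gauge. The cap is on the block at scene (325,173), top (438,298). It could be confused with the film can (296,322) or lens (245,258). I'll check these two choices in one close crop.

```bash
python3 - <<'E'
from h import *
crop('s0',340,210,80,90,6,'a');crop('s0',295,150,60,60,6,'b');crop('t0',260,250,80,60,5,'c')
crop('t0',405,270,60,60,5,'d')
I=[cv2.imread(f'pics/{k}.png') for k in 'abcd']
o=np.zeros((600,800,3),np.uint8)
o[:540,:480]=I[0]; o[0:300,490:790]=I[3]; o[300:600,400:800]=I[2]
cv2.imwrite('pics/m.png',o)
E
```

```text
(no output)
```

View pics/m.png

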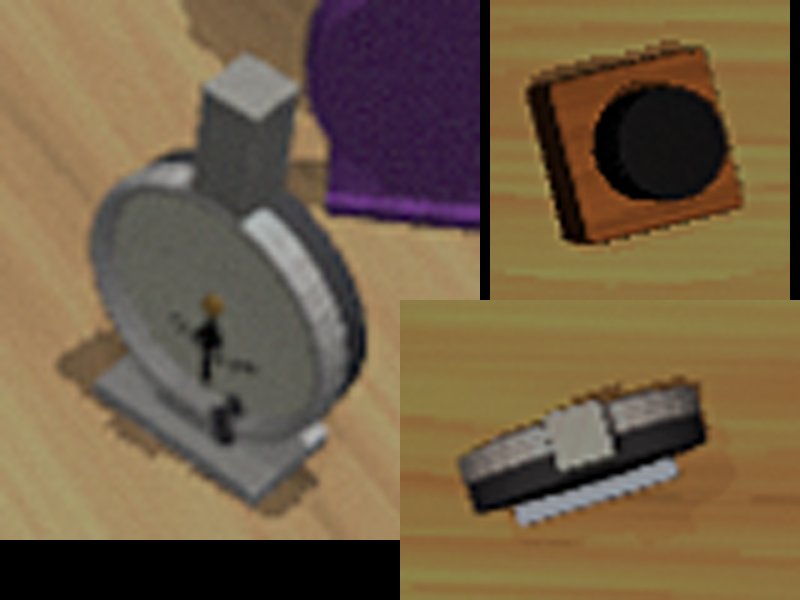

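```bash
python3 - <<'E'
from h import *
t=load('t0');s=load('s0')
f=lambda x,y:(405+(x-490)/5,270+y/5)
capp=at(t,*f(667,142),.083);print('cap',capp)
B=[at(t,*f(*p),.045)[:2] for p in((540,85),(705,45),(742,205),(575,243))]
print('block',np.mean(B,0),[np.degrees(np.arctan2(*(B[(i+1)%4]-B[i])[::-1])) for i in range(4)])
g=lambda x,y:(260+(x-400)/5,250+(y-300)/5)
gp=tri((t,*g(580,434)),(s,381.8,224.8));print('post top',gp, at(t,*g(580,434),.156),at(s,381.8,224.8,.156))
P=[at(t,*g(*p),.156)[:2] for p in((548,412),(600,400),(612,455),(560,470))]
P2=[at(s,340+x/6,210+y/6,.156)[:2] for x,y in((205,90),(250,55),(298,92),(252,122))]
for Q in(P,P2): print([np.degrees(np.arctan2(*(Q[(i+1)%4]-Q[i])[::-1])) for i in range(4)])
# housing edge line top: far rim ends at z~.062, foot near edge z=.008
a,b=at(t,*g(517,523),.008),at(t,*g(678,470),.008);print('foot edge',a,b,np.degrees(np.arctan2(*(a-b)[:2][::-1])))
for n,u,v,z in(('ctop',76,101,.095),('ctop',189,103,.095),('cfront',66,207,.095),('cfront',195,215,.095),('dfront',64,280,.082),('dfront',187,288,.082),('h',97,300,.06),('h',157,303,.06)):print(n,at(t,u,v,z))
for n,u,v,z in(('hs',499,366,.06),('hs',557,430,.06),('dfs',460,343,.082),('dfs',573,472,.082),('cf',383,376,.095),('cf',460,480,.095)):print(n,at(s,u,v,z))
for n,u,v,z in(('slr',491,218,.07),('lens',370,180,.048),('film',279,188,.051),('pur',327,349,.156),('green',228,325,.156),('pink',318,127,.156)):print(n,at(t,u,v,z))
E
```

```text
cap [ 0.4833 -0.3131  0.083 ]
block [ 0.483075 -0.312725] [np.float64(-75.2404595344083), np.float64(-166.91758326442007), np.float64(103.67541966301802), np.float64(12.917812843933966)]
post top [ 0.5143 -0.022   0.1514] [ 0.5143 -0.0223  0.156 ] [ 0.517  -0.0176  0.156 ]
[np.float64(-75.25643716352926), np.float64(-165.83035565668047), np.float64(107.52556837372289), np.float64(13.526394594055025)]
[np.float64(-159.8393015493062), np.float64(101.41583952440696), np.float64(15.131369911651355), np.float64(-74.01370776090218)]
foot edge [0.4846 0.0066 0.008 ] [ 0.5093 -0.0618  0.008 ] 109.85521436932106
ctop [0.8691 0.4494 0.095 ]
ctop [0.8712 0.2131 0.095 ]
cfront [0.644  0.4459 0.095 ]
cfront [0.6356 0.1848 0.095 ]
dfront [0.4982 0.4424 0.082 ]
dfront [0.4903 0.1949 0.082 ]
h [0.4609 0.382  0.06  ]
h [0.4588 0.2593 0.06  ]
hs [0.4616 0.2699 0.06  ]
hs [0.4576 0.3899 0.06  ]
dfs [0.5041 0.216  0.082 ]
dfs [0.4961 0.4447 0.082 ]
cf [0.6527 0.2162 0.095 ]
cf [0.6422 0.3863 0.095 ]
slr [ 0.6548 -0.4265  0.07  ]
lens [ 0.7329 -0.1714  0.048 ]
film [0.7076 0.0222 0.051 ]
pur [ 0.3845 -0.0829  0.156 ]
green [0.423  0.0983 0.156 ]
pink [ 0.8049 -0.0549  0.156 ]
```

Silver gauge chosen: white face, tab to its right (+y), silver body. Its post is at about (0.515,-0.021), with x axis at yaw of about 17°. The cap is at (0.483,-0.313) and the drawer opening is around x 0.51–0.64, y 0.325. Next I move above the cap at yaw 0.

drive_tool --steps '[[0,[0,0,0],7.6],[0,[0,0,0],7.6],[0,[0,0,0],7.6],[0,[4.5,-3.2,0],0],[0,[4.5,-3.2,0],0],[0,[4.5,-3.2,0],0],[0,[4.5,-3.2,0],0],[0,[4.5,-3.2,0],0],[0,[4.4,-3.3,0],0],[0,[0,0,4],0],[0,[0,0,0],0]]' --newtons 15

```text
time: 1.48
eef_pos: [0.482, -0.3119, 0.1963]
ee_rot: [-3.137, 0.005, 0.003]
wrist_force: [0.4, -0.7, -0.2]
width: 0.0876
gripper_force: 0.0
```

drive_tool --steps '[[0,[0.1,0.1,4],0],[0,[0,0,4],0],[0,[0,0,4],0],[0,[0,0,2.2],0],[0,[0,0,0],0],[255,[0,0,0],0],[255,[0,0,0],0],[255,[0,0,0],0],[255,[0,0,0],0],[255,[0,0,0],0]]'

```text
time: 2.72
eef_pos: [0.4838, -0.3142, 0.057]
ee_rot: [3.141, -0.0, 0.002]
wrist_force: [-0.1, 0.5, 2.6]
width: 0.0457
gripper_force: 15.0
```

drive_tool --steps '[[255,[0,0,-2],0],[255,[0,0,-4],0],[255,[0,0,-5],0],[255,[0,0,-5],0],[255,[0,0,-4],0],[255,[1,-5.5,0],0],[255,[1,-5.5,0],0],[255,[1,-5.5,0],0],[255,[1,-5.5,0],0],[255,[1,-5.5,0],0],[255,[1,-5.5,0],0],[255,[1,-5.5,0],0]]'

```text
time: 4.22
eef_pos: [0.5529, 0.0729, 0.2567]
ee_rot: [-3.142, 0.0, 0.002]
wrist_force: [1.2, -0.9, -0.1]
width: 0.0461
gripper_force: 15.0
```

drive_tool --steps '[[255,[1,-5.5,0],0],[255,[1,-5.5,0],0],[255,[0,-5.5,0],0],[255,[0,-5,0],0],[255,[0,-3.4,0],0],[255,[0,0,0],0],[255,[0,0,0],0]]'

```text
time: 5.1
eef_pos: [0.5725, 0.3194, 0.2565]
ee_rot: [3.141, 0.001, 0.002]
wrist_force: [-0.1, 0.4, -0.4]
width: 0.0459
gripper_force: 15.0
```

```bash
python3 - <<'E'
from h import *
s=r.get_state();print(s['eef_pos'],s['ee_rot'],s['width'],s['gripper_force'])
cap('top','t1')
E
```

```text
[0.57253467 0.31935501 0.25649258] [3.14104575e+00 5.70916108e-04 1.55044474e-03] 0.0458883930106861 14.999824151532266
```

View pics/t1.png

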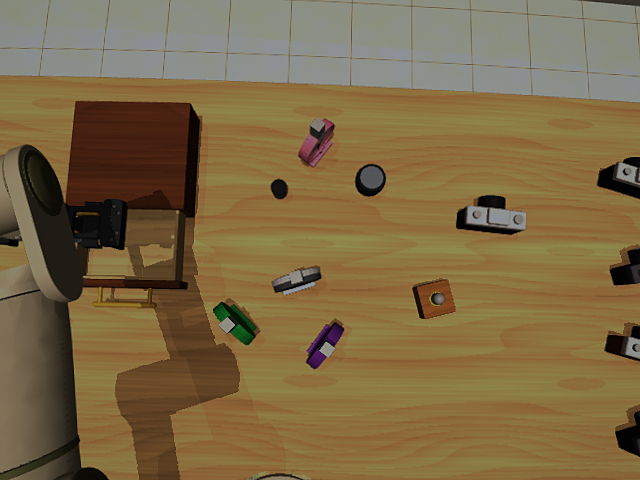

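The stud is now bare at (437,298) and the cap is held over the drawer opening. I lower it, release, retreat, and go in front of the handle.

drive_tool --steps '[[255,[0,0,5],0],[255,[0,0,5],0],[255,[0,0,5],0],[255,[0,0,4],0],[255,[0,0,2],0],[255,[0,0,0.8],0],[255,[0,0,0],0],[0,[0,0,0],0],[0,[0,0,0],0],[0,[0,0,0],0],[0,[0,0,0],0],[0,[0,0,0],0]]'

```text
time: 6.65
eef_pos: [0.5725, 0.3201, 0.0388]
ee_rot: [3.142, -0.0, 0.002]
wrist_force: [-0.1, -0.1, 0.6]
width: 0.0877
gripper_force: 0.0
```

drive_tool --steps '[[0,[0,0,-4],0],[0,[0,0,-5],0],[0,[0,0,-5],0],[255,[-5,0,0],0],[255,[-5,0,0],0],[255,[-5,0,0],0],[255,[-2.2,-0.3,0],0],[255,[0,0,5],0],[255,[0,0,5],0],[255,[0,0,3.5],0],[255,[0,0,0],0]]'

```text
time: 8.02
eef_pos: [0.3996, 0.3223, 0.0422]
ee_rot: [3.14, 0.004, 0.002]
wrist_force: [0.3, 0.4, 0.9]
width: 0.0102
gripper_force: 0.0
```

```bash
python3 - <<'E'
from h import *
cap('top','t2');cap('scene','s2')
a=cv2.imread('pics/t2.png')[80:320,40:280];b=cv2.imread('pics/s2.png')[240:480,320:640]
cv2.imwrite('pics/m2.png',cv2.resize(np.hstack([a,b]),None,fx=1.42,fy=1.42))
E
```

```text
(no output)
```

View pics/m2.png

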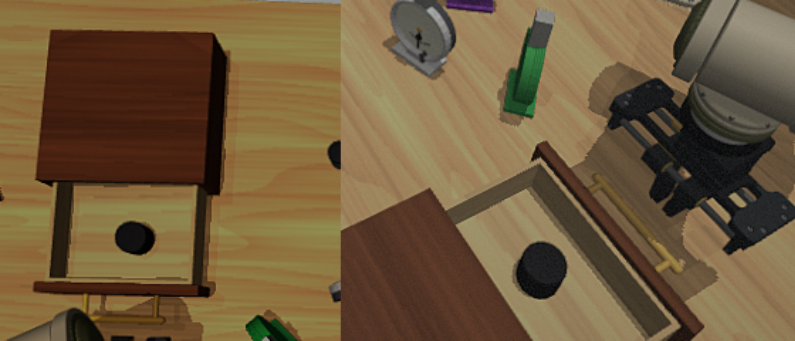

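The cap stands in the drawer and the fingers are in front of the handle. Next I push it shut.

drive_tool --steps '[[255,[2,0,0],0],[255,[2,0,0],0],[255,[1.5,0,0],0],[255,[1.5,0,0],0],[255,[1.5,0,0],0],[255,[1.5,0,0],0],[255,[1.5,0,0],0],[255,[1.5,0,0],0],[255,[1.5,0,0],0],[255,[1.5,0,0],0],[255,[1,0,0],0],[255,[0,0,0],0]]'

```text
time: 9.62
eef_pos: [0.5712, 0.3229, 0.0436]
ee_rot: [3.142, -0.0, 0.001]
wrist_force: [-0.2, 0.3, 0.3]
width: 0.0006
gripper_force: 0.0
```

drive_tool --steps '[[255,[0.5,0,0],0],[255,[0.3,0,0],0],[255,[0.3,0,0],0],[255,[0,0,0],0]]'

```text
time: 10.12
eef_pos: [0.5818, 0.3231, 0.0438]
ee_rot: [-3.142, -0.001, 0.002]
wrist_force: [0.5, 0.4, 0.9]
width: 0.0002
gripper_force: 0.0
```

drive_tool --steps '[[255,[0.3,0,0],0],[255,[0.3,0,0],0],[255,[0.2,0,0],0],[255,[0.2,0,0],0],[255,[0,0,0],0]]'

```text
time: 10.75
eef_pos: [0.5831, 0.3231, 0.0437]
ee_rot: [3.138, 0.02, 0.004]
wrist_force: [-39.2, -5.0, 21.7]
width: 0.0003
gripper_force: 19.9
```

```bash
python3 - <<'E'
from h import *
print(r.get_state()['wrist_force'])
cap('top','t3');cap('scene','s3')
a=cv2.imread('pics/t3.png')[80:320,40:280];b=cv2.imread('pics/s3.png')[240:480,320:640]
cv2.imwrite('pics/m3.png',cv2.resize(np.hstack([a,b]),None,fx=1.42,fy=1.42))
E
```

```text
[-39.22026076  -4.96603383  21.68849702]
```

View pics/m3.png

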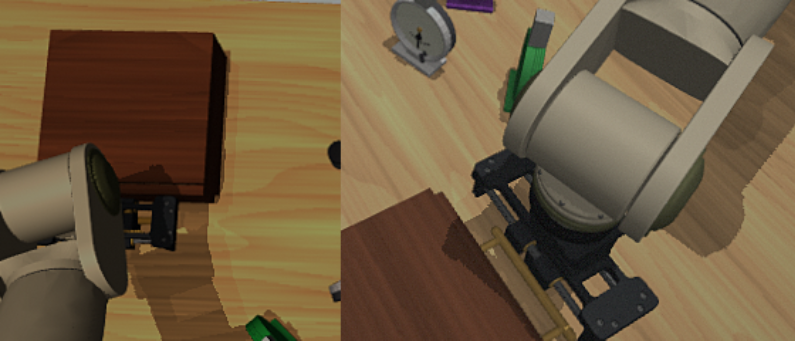

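The drawer is shut and hard against its stop. I back off, rise, go over the gauge and turn.

drive_tool --steps '[[255,[-2,0,0],0],[255,[-5.7,0,0],0],[0,[0,0,-4.7],0],[0,[0,0,-4.7],0],[0,[0,0,-4.7],0],[0,[0,0,-4.7],0],[0,[0,0,-4.8],0],[0,[0,5,0],0],[0,[0,5,0],0],[0,[0,5,0],0],[0,[0,5,0],0],[0,[0,5,0],0]]'

```text
time: 12.35
eef_pos: [0.5149, 0.0713, 0.2801]
ee_rot: [3.141, -0.001, 0.002]
wrist_force: [0.6, 0.0, 0.1]
width: 0.088
gripper_force: 0.0
```

drive_tool --steps '[[0,[0,5,0],0],[0,[0,4.4,0],-7],[0,[0,0,0],-10],[0,[0,0,0],-10],[0,[0,0,0],-10],[0,[0,0,0],-10],[0,[0,0,0],-10],[0,[0,0,0],-10],[0,[0,0,0],-10],[0,[0,0,0],-10],[0,[0,0,0],-10],[0,[0,0,0],-10]]'

```text
time: 13.85
eef_pos: [0.5153, -0.0211, 0.28]
ee_rot: [3.141, 0.0, 1.875]
wrist_force: [0.2, 0.5, 0.1]
width: 0.0881
gripper_force: 0.0
```

drive_tool --steps '[[0,[0,0,0],0]]'

```text
time: 13.98
eef_pos: [0.5152, -0.0211, 0.2799]
ee_rot: [3.141, 0.0, 1.868]
wrist_force: [-0.3, 0.2, 0.2]
width: 0.0882
gripper_force: 0.0
```

```bash
python3 - <<'E'
from h import *
cap('wrist','w4')
c=load('w4');
for p in [(.515,-.021,.156),(.515,-.021,0)]:print(proj(c,p))
E
```

```text
[330.9 230.2]
[330.6 190. ]
```

View pics/w4.png

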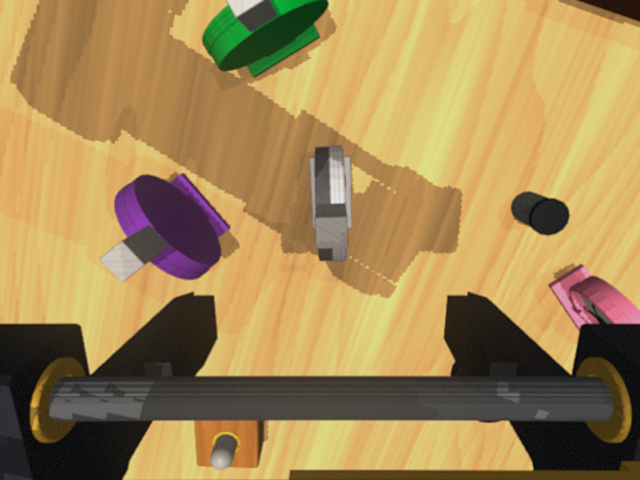

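The post top projects where expected, at about (331,231), and sits centred between the fingers with its sides aligned. I descend and grip.

drive_tool --steps '[[0,[0,0,4],0],[0,[0,0,4],0],[0,[0,0,4],0],[0,[0,0,3],0],[0,[0,0,1.3],0],[0,[0,0,0],0],[255,[0,0,0],0],[255,[0,0,0],0],[255,[0,0,0],0],[255,[0,0,0],0],[255,[0,0,0],0],[255,[0,0,0],0]]' --newtons 25

```text
time: 15.52
eef_pos: [0.5152, -0.0211, 0.1168]
ee_rot: [-3.142, -0.0, 1.869]
wrist_force: [-0.3, -0.5, 0.3]
width: 0.0308
gripper_force: 0.0
```

drive_tool --steps '[[255,[0,0,0],0],[255,[0,0,0],0],[255,[0,0,0],0],[255,[0,0,-2],0],[255,[0,0,-4],0],[255,[0,0,-4],0],[255,[0,0,-4],0],[255,[0,0,0],0]]'

```text
time: 16.52
eef_pos: [0.5158, -0.0211, 0.2588]
ee_rot: [3.137, 0.002, 1.869]
wrist_force: [-0.2, 0.1, -5.3]
width: 0.0215
gripper_force: 24.7
```

drive_tool --steps '[[255,[0,0,-3],0],[255,[-4.5,-1.95,0],0],[255,[-4.5,-1.95,0],0],[255,[-4.5,-1.95,0],0],[255,[-4.5,-1.95,0],0],[255,[-4.5,-1.95,0],0],[255,[-4.5,-1.95,0],0],[255,[0,0,0],-8.25],[255,[0,0,0],-8.25],[255,[0,0,0],-8.25],[255,[0,0,0],-8.25],[255,[0,0,3],0]]'

```text
time: 18.02
eef_pos: [0.483, -0.3137, 0.2557]
ee_rot: [-3.142, 0.001, 2.447]
wrist_force: [-0.1, -0.1, -2.6]
width: 0.0219
gripper_force: 25.0
```

drive_tool --steps '[[255,[0,0,2],0],[255,[0,0,2],0],[255,[0,0,1],0],[255,[0,0,0],0],[255,[0,0,0],0]]'

```text
time: 18.65
eef_pos: [0.4829, -0.3137, 0.2071]
ee_rot: [-3.142, 0.001, 2.445]
wrist_force: [-0.1, 0.2, -2.9]
width: 0.0218
gripper_force: 25.0
```

```bash
python3 - <<'E'
from h import *
s=cap('scene','s5');print(proj(s,(.483,-.3135,.077)))
t=cap('top','t5')
e=r.get_state()['eef_pos'];print(e, proj(s,(e[0],e[1],e[2]-.117)),proj(t,(.483,-.3135,.077)),r.get_state()['wrist_force'])
a=cv2.imread('pics/s5.png')[90:250,250:400]
cv2.imwrite('pics/m5.png',cv2.resize(a,None,fx=3.7,fy=3.7,interpolation=2))
E
```

```text
[325.1 169.8]
[ 0.4829443  -0.31364783  0.20735819] [325.2 165.1] [439.8 298.6] [-0.85097066  0.15003765 -2.64093284]
```

View pics/m5.png

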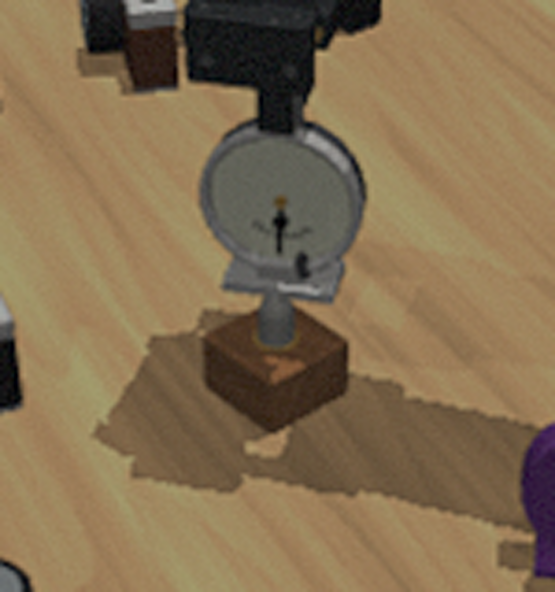

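The gauge hangs upright just above the stud: dial pivot at crop (281,202), stud at (276,330), tab at (303,265), which is about 0.3 rad on the +y side. It sits about 2 mm too far +y. I correct that and press.

drive_tool --steps '[[255,[-0.2,0,0.6],0],[255,[0,0,0.6],0],[255,[0,0,0.4],0],[255,[0,0,0.3],0],[255,[0,0,0],0],[255,[0,0,0],0],[255,[0,0,0],0]]'

```text
time: 19.62
eef_pos: [0.4843, -0.3149, 0.188]
ee_rot: [-3.142, 0.0, 2.445]
wrist_force: [-0.6, 0.4, 0.3]
width: 0.0222
gripper_force: 25.0
```

```bash
cat > ang.py <<'E'
from h import *
def rect(c,foot,psi,turn=0,x0=.012,S=4,half=60):
    # rectified dial plane image, S px/mm, centred on pivot, +y right, down = gauge -z
    X=R.from_euler('z',psi)*R.from_euler('x',turn); n=2*half*S
    j=(np.arange(n)-n/2)/S/1000
    Y,Z=np.meshgrid(j,-j); P=X.apply(np.stack([0*Y+x0,Y,Z+.062],-1).reshape(-1,3))+foot
    T=c['camera_from_world']; q=P@T[:3,:3].T+T[:3,3]; s=q[:,:2]/q[:,2:]; s*=1+c['k1']*(s**2).sum(1,keepdims=True)
    p=(s@c['mtx'][:2,:2].T+c['mtx'][:2,2]).astype(np.float32).reshape(n,n,2)
    return cv2.remap(c['color'][:,:,::-1].copy(),p[...,0],p[...,1],cv2.INTER_CUBIC)
E
python3 - <<'E'
from ang import *
s=r.get_state();e=s['eef_pos'];print(e,s['wrist_force'],s['ee_rot'])
c=cap('scene','s6'); psi=s['ee_rot'][2]-np.pi/2
im=rect(c,np.array([e[0],e[1],e[2]-.117]),psi); 
b=cv2.imread('pics/s6.png')[100:210,270:380]; b=cv2.resize(b,(480,480),interpolation=2)
cv2.imwrite('pics/m6.png',cv2.resize(np.hstack([im,b]),(800,400)))
E
```

```text
[ 0.48434572 -0.31487489  0.18798621] [-0.58911623  0.39755603  0.26945431] [-3.14155423e+00  4.75509455e-04  2.44526577e+00]
```

View pics/m6.png

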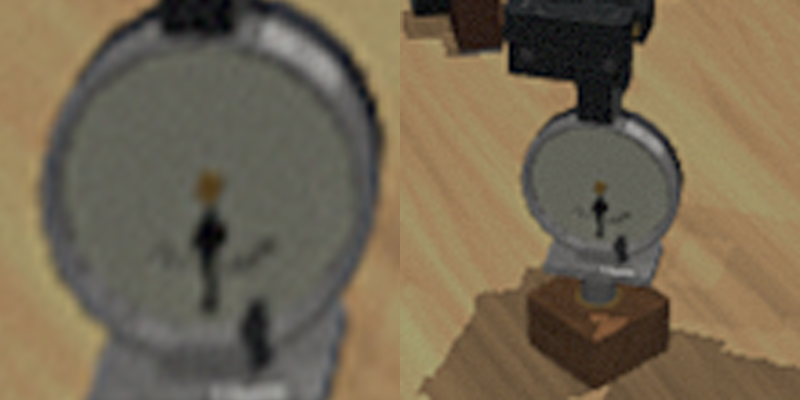

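The gauge is upright on the stud and pressed about 5 mm. In the rectified dial (left), the pivot is at (208,187), the pointer tip at (208,308) and the tab's inner tip at about (257,303), so the tab is at roughly 0.36–0.40 rad. With a light grip I swing the post along an arc towards gauge +y (tool +x) so it pivots between the pads.

drive_tool --steps '[[255,[0,0,0],0],[255,[0,0,0],0],[255,[0.6,0,0.01],0],[255,[0.6,0,0.04],0],[255,[0.6,0,0.06],0],[255,[0.6,0,0.09],0],[255,[0,0,0],0],[255,[0,0,0],0]]' --newtons 5

```text
time: 20.68
eef_pos: [0.4658, -0.2993, 0.1857]
ee_rot: [3.141, -0.0, 2.445]
wrist_force: [0.1, 1.0, -1.0]
width: 0.0221
gripper_force: 5.0
```

```bash
cat > m.py <<'E'
from ang import *
import sys
def fit(name):
    s=r.get_state();e=s['eef_pos'];print(s['time'],e,s['wrist_force'],s['width'],s['gripper_force'])
    c=cap('scene',name); psi=s['ee_rot'][2]-np.pi/2
    g=e+[0,0,.019]
    # foot silhouette is hard; find orange screw (pivot) and report its place in the dial plane
    hsv=cv2.cvtColor(c['color'],cv2.COLOR_RGB2HSV); u0,v0=proj(c,g-[0,0,.074]).astype(int)
    col=c['color'].astype(int); print('expected pivot px if upright',u0,v0)
    w=np.s_[v0-18:v0+18,u0-35:u0+20]; d=(col[...,0]-col[...,2])[w]
    # dial face pixels are grey (small r-b): find orange blob inside it
    m=(np.clip(d-12,0,None)).astype(np.float32)
    grey=(np.abs(d)<25).astype(np.uint8); face=cv2.erode(cv2.morphologyEx(grey,cv2.MORPH_CLOSE,np.ones((5,5))),np.ones((5,5)))
    m*=face; vv,uu=np.mgrid[w]
    u,v=(uu*m).sum()/m.sum(),(vv*m).sum()/m.sum(); print('pivot px',round(u,1),round(v,1),m.sum())
    o,k=ray(c,u,v); N=np.array([np.cos(psi),np.sin(psi),0]); p=o+k*((g+N*.013-o)@N)/(k@N)
    y=(p-g)@np.array([-np.sin(psi),np.cos(psi),0]); z=(p-g)[2]
    print('pivot rel grip y,z mm',y*1e3,z*1e3,'tilt',np.arctan2(-y,-z)); return c,g,psi,np.arctan2(-y,-z)
E
python3 - <<'E'
from m import *
fit('s7')
E
```

```text
20.675 [ 0.4658068  -0.29933231  0.18570906] [ 0.08864619  1.04442815 -0.99680504] 0.022052618300792026 5.000460739659047
expected pivot px if upright 334 151
pivot px 344.1 151.3 1033.0
pivot rel grip y,z mm 23.741306291032902 -60.64681981660261 tilt -0.3731298787364632
```

```bash
cat > m.py <<'E'
from ang import *
def fit(name,new=True):
    s=r.get_state();e=s['eef_pos'];print(s['time'],e,s['wrist_force'],s['width'],s['gripper_force'])
    c=cap('scene',name) if new else load(name); psi=s['ee_rot'][2]-np.pi/2; g=e+[0,0,.019]
    im=rect(c,g-[0,0,.136],psi,half=80); q=im.astype(int); d=q[...,2]-q[...,0]
    n,l,st,ce=cv2.connectedComponentsWithStats((d>30).astype(np.uint8))
    print([(np.round((ce[i]-320)/4,1),st[i,4]) for i in range(1,n) if 60<st[i,4]<1500])
    b=cv2.GaussianBlur(cv2.cvtColor(im,cv2.COLOR_BGR2GRAY),(0,0),3)
    h=cv2.HoughCircles(b,cv2.HOUGH_GRADIENT,1.5,20,param1=60,param2=30,minRadius=160,maxRadius=210)
    if h is not None:
        for x,y,rr in h[0][:4]: print('circle mm',(x-320)/4,(y-320)/4,rr/4,'tilt',np.arctan2(-(x-320)/4,74+(y-320)/4))
    return im
E
python3 - <<'E'
from m import *
fit('s6',False);fit('s7',False)
E
```

```text
20.725 [ 0.46588055 -0.29937838  0.18568641] [-1.33041185  0.43880223  0.52110336] 0.022047594252092458 5.000404148374855
[(array([-21.5,  -6.4]), np.int32(842))]
20.725 [ 0.46588055 -0.29937838  0.18568641] [-1.33041185  0.43880223  0.52110336] 0.022047594252092458 5.000404148374855
[(array([-9.5, -5. ]), np.int32(790))]
circle mm -8.9375 -17.1875 45.9625 tilt 0.1560369
circle mm -4.4375 -20.5625 44.0875 tilt 0.08285085
```

In-hand pivoting works: the pivot moved 12 mm relative to the grip, so the tilt is about 0.165. I continue the arc.

drive_tool --steps '[[255,[0.6,0,0.12],0],[255,[0.6,0,0.14],0],[255,[0.6,0,0.17],0],[255,[0.5,0,0.16],0],[255,[0,0,0],0],[255,[0,0,0],0],[255,[0,0,0],0],[255,[0,0,0],0],[255,[0,0,0],0],[255,[0,0,0],0],[255,[0,0,0],0],[255,[0,0,0],0]]'

```text
time: 22.22
eef_pos: [0.4482, -0.2847, 0.1799]
ee_rot: [-3.142, 0.0, 2.445]
wrist_force: [-1.2, 0.1, 0.5]
width: 0.022
gripper_force: 5.0
```

```bash
python3 - <<'E'
from m import *
im=fit('s8')
b=cv2.imread('pics/s8.png')[100:210,260:370]; b=cv2.resize(b,(640,640),interpolation=2)
cv2.imwrite('pics/m8.png',cv2.resize(np.hstack([im,b]),(800,400)))
E
```

```text
22.225 [ 0.44824314 -0.28465759  0.17985213] [-1.19908051  0.06069418  0.52328943] 0.021998706642580707 5.0001915093344
[(array([-21.3,  -8.2]), np.int32(798)), (array([-1. , 78.1]), np.int32(107))]
circle mm -18.6875 -18.6875 48.7375 tilt 0.32581282
circle mm -14.5625 -21.6875 44.0875 tilt 0.27150133
circle mm -21.6875 -22.8125 43.4125 tilt 0.4007584
circle mm -17.5625 -26.9375 40.75 tilt 0.35716882
```

View pics/m8.png

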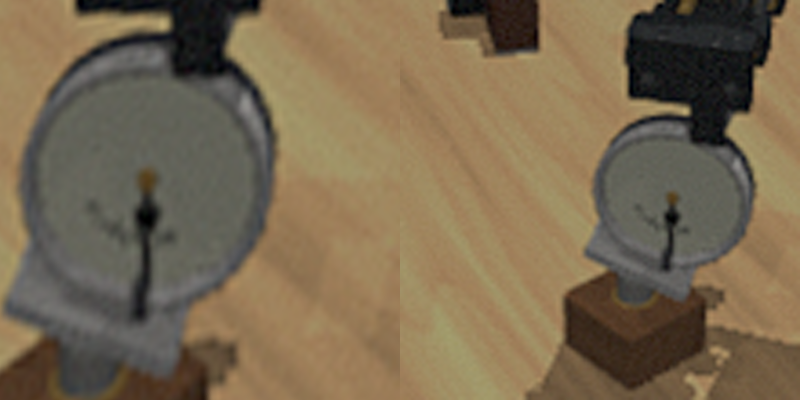

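```bash
python3 - <<'E'
from m import *
t=load('t0')
for n,e,cx,cy in(('s6',[.4843,-.3149,.188],2.4,-4.0),('s8',r.get_state()['eef_pos'],-21.3,-8.2)):
    im=rect(load(n),np.array(e)-[0,0,.117],r.get_state()['ee_rot'][2]-np.pi/2,half=80)
    g=cv2.cvtColor(im,cv2.COLOR_BGR2GRAY).astype(float)
    d=im.astype(int);d=d[...,2]-d[...,0]; l=cv2.connectedComponentsWithStats((d>30).astype(np.uint8)); 
    print(n,[(np.round((l[3][i]-320)/4,1)) for i in range(1,l[0]) if 400<l[2][i,4]<1500])
    for dy in range(6,62,3):
        row=g[int(320+4*(cy+dy))-3:int(320+4*(cy+dy))+4].mean(0); x=(np.arange(640)-320)/4-cx
        k=(abs(x)<26); w=np.clip(np.median(row[k])-22-row,0,None)*k
        o=[]
        for a,b in((-26,-6),(-6,7.5),(7.5,26)):
            kk=(x>=a)&(x<b); o.append((round(float((w*x)[kk].sum()/w[kk].sum()),1),int(w[kk].sum()/10)) if w[kk].sum()>60 else '-')
        print(dy,int(np.median(row[k])),o)
E
```

```text
s6 [array([ 2.6, -4.1])]
6 96 ['-', (0.6, 11), '-']
9 96 ['-', (0.5, 60), '-']
12 98 ['-', (0.7, 169), '-']
15 95 ['-', (0.6, 221), '-']
18 90 ['-', (-0.2, 130), '-']
21 89 ['-', (-0.2, 63), '-']
24 92 ['-', (-0.2, 42), '-']
27 97 ['-', (0.5, 33), '-']
30 99 ['-', (1.0, 31), '-']
33 97 ['-', (0.6, 38), '-']
36 98 ['-', (0.3, 45), (14.6, 61)]
39 98 ['-', '-', (14.3, 103)]
42 105 ['-', '-', (13.8, 153)]
45 105 ['-', '-', (13.9, 143)]
48 88 ['-', '-', (14.9, 86)]
51 79 ['-', '-', (15.7, 56)]
54 78 ['-', '-', (14.8, 13)]
57 85 ['-', '-', '-']
60 102 ['-', '-', '-']
s8 [array([-21.3,  -8.2])]
6 97 ['-', (0.0, 35), '-']
9 97 ['-', (0.2, 64), '-']
12 95 ['-', (0.2, 154), '-']
15 96 ['-', (-0.1, 223), '-']
18 96 ['-', (-0.2, 161), '-']
21 89 ['-', (-0.7, 58), '-']
24 95 ['-', (-0.9, 49), '-']
27 97 ['-', (-0.4, 53), '-']
30 100 ['-', (-0.3, 59), '-']
33 101 ['-', (-0.2, 60), '-']
36 100 ['-', (-0.3, 57), '-']
39 102 ['-', (-0.9, 82), '-']
42 102 ['-', (-1.7, 97), '-']
45 94 ['-', (-2.5, 72), '-']
48 85 ['-', (-2.9, 50), '-']
51 80 ['-', (-2.9, 46), '-']
54 90 ['-', (-3.0, 79), '-']
57 99 ['-', (-3.4, 21), '-']
60 99 ['-', '-', '-']
```

The last look shows the dial tilted about 0.34 rad. The pointer tip, near rectified (146,275), meets the inner end of the tab within about 1 mm. I firm the grip slightly, let it settle, and confirm nothing crept.

drive_tool --steps '[[255,[0,0,0],0],[255,[0,0,0],0],[255,[0,0,0],0],[255,[0,0,0],0],[255,[0,0,0],0],[255,[0,0,0],0],[255,[0,0,0],0],[255,[0,0,0],0]]' --newtons 12

```text
time: 23.28
eef_pos: [0.4482, -0.2847, 0.1799]
ee_rot: [3.142, 0.0, 2.445]
wrist_force: [-1.2, 0.1, -0.2]
width: 0.0221
gripper_force: 12.0
```

```bash
python3 - <<'E'
from m import *
fit('s9'); a=load('s8')['color'].astype(int);b=load('s9')['color'].astype(int)
print(abs(a-b)[100:210,260:370].mean(), abs(a-b)[0:60,100:250].mean())
print([r.get_state()['wrist_force']])
# foot centre vs crown, from tilt .345 and .36
s=r.get_state();e=s['eef_pos']+[0,0,.019];ps=s['ee_rot'][2]-np.pi/2
for f in(.34,.37):
    n=np.array([-np.sin(ps)*np.sin(f),np.cos(ps)*np.sin(f),np.cos(f)]);print(e-.136*n)
E
```

```text
23.275 [ 0.44823649 -0.28467212  0.17985982] [-1.22113148  0.09502024 -0.15055265] 0.022070611002511138 11.998125314603385
[(array([-21.3,  -8.4]), np.int32(767))]
circle mm -18.6875 -16.8125 50.05 tilt 0.31583735
circle mm -20.1875 -22.4375 44.6875 tilt 0.37317055
2.2866666666666666 1.8709259259259259
[array([-0.83701541,  0.09772324,  0.08610377])]
[ 0.48304649 -0.31372229  0.07061263]
[ 0.48598162 -0.31617568  0.07203074]
```

```bash
python3 -c "
from cell import r
print(r.finish_job())"
```

```text
the job is handed in; nothing more can be done
None
```

I handed the job in with the cap in the shut drawer and the gauge held tilted about 0.34 rad on the stud (pressed about 5–6 mm); by my image estimate, the pointer is at rest within about 1.5 mm of the tab's tip (limit 3 mm), and no verdict came back.

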